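# Uncover the sample-store temperature logger

### The job

The batteries in the temperature logger under the blue cover are due for changing: take the blue cover by its grip, lift it up off its two pins and lay it flat, grip upwards, on the floor of the orange tray. Lower it into the tray rather than dropping it, let go of it, and leave the other logger's green cover on.

Things in the scene. Friction and masses are not known exactly. Their poses are not given: they have to be found in the camera images.
- blue_cover: Loose blue plastic plate, 136 (x) by 102 (y) by 5 mm, 0.11-0.23 kg. In its middle a solid upright grip rib, 60 mm long along x, 18 mm thick along y, top 43 mm above the plate's underside: pinch it across y. Two 14 mm through holes at x = +-50 mm, y = 0. Origin: centre of the underside; z up. It starts resting on its logger's rim, pins through the holes, nothing clips it down.
- blue_logger: Open white housing under the blue cover, fixed to the bench: 130 (x) by 96 (y) mm, rim 50 mm above the bench. Upright steel pins, 8 mm diameter, at x = +-50 mm, y = 0, tips 66 mm above the bench (11 mm above the seated plate). Origin: centre of its underside, on the bench; z up. The two loggers and the tray stand in any order, left to right.
- tray: Loose open orange tray standing on the bench, empty, 0.9 kg: 240 (x) by 200 (y) mm outside, walls 4 mm thick and 22 mm high, inner floor 4 mm above the bench. The cover fits flat in it at any yaw. Origin: centre of its underside; z up.
- green_cover: Green cover of the other logger, same shape and size as the blue one, seated in the same way on an identical fixed housing: it must stay on. Origin: centre of the underside; z up. Around the work also stand a cheese block, a tub and a jar, up to 100 mm tall, which play no part.

How it is judged (in metres and radians):
On the way:
1. the blue cover is lifted clear above the tips of its pins, in the gripper (z of blue_cover in the frame of blue_logger above 0.072 m and contact force between the fingers and blue_cover above 0.3 N), for 0.1 s.
At the end, for the whole second after the job is handed in: The blue cover lies at rest flat on the tray's floor (within 5 degrees, its underside within 6 mm of the floor), grip upwards, its centre within 80 mm of the tray's centre; the tray stands level on the bench; the green cover is still seated on its logger (horizontal distance between blue_cover and tray below 0.08 m and z of blue_cover in the frame of tray between 0 and 0.01 m and angle between each of blue_cover, tray's own z axis and vertical below 0.09 rad and contact force between blue_cover and tray above 0.2 N and linear speed of blue_cover below 0.02 m/s and distance of green_cover from where it was at the start of the episode below 0.012 m); the robot touches nothing.
It fails at once if the blue cover is let go above the tray with its underside more than 50 mm above the tray's underside (horizontal distance between blue_cover and tray below 0.14 m and z of blue_cover in the frame of tray above 0.05 m and contact force between the fingers and blue_cover below 0.05 N).
It fails at once if the green cover is shifted more than 12 mm from its place (distance of green_cover from where it was at the start of the episode above 0.012 m).
It also fails if it takes over 40 s, if anything falls off the work surface, if the arm or the gripper's body presses on something with over 40 N, if the wrist force passes 120 N, or if a joint passes its speed limit or range.

### The arm

A 6-joint arm with a two-finger parallel gripper is mounted at the origin on the work surface. World frame = base frame: x ahead of the robot, y to its left, z up, the work surface at z = 0. Lengths are in m, angles in degrees, forces in N, time in s.
With the tool pointing down it reaches from about 0.325 to 0.9 m from the base axis. Payload 6.1 kg.
Tool frame: the origin (TCP) lies at the very end of the fingers, on their centre line; the grasp point (between the pads) lies 19 mm behind it; z points along the fingers, y is the direction in which the jaws open and shut (so a half turn about z gives the same grasp; the last joint's range is limited). The gripper opens to 87 mm and grips with 3 to 60 N. Pads are 19 mm wide; open, the fingers measure 117 mm over their backs; the gripper's body (75 mm by 190 mm) begins 51 mm behind the grasp point.
Start: joints at [-7.225, 12.628, 87.462, -0, 79.91, -7.225], TCP at [0.625, -0, 0.223] pointing down, gripper open.
Joint ranges: [-170.65, 170.65], [-52.31, 119.04], [5.05, 147.46], [-71.25, 251.25], [11.57, 151.72], [-153.62, 153.62]. Speed limits (degrees/s): [147.25, 147.25, 172.46, 180, 180, 180].

### API

Orientations are given as a 3x3 rotation matrix whose columns are the frame's x, y, z axes.
In Python, from station import get_obs, grab_frame, sign_off gives the robot as it stands. The module is installed in compiled form; this text tells all that it offers.
- The arm moves only by the tool move_arm, never from a script. Its argument "motion" is a list of rows, each an object with "dp": the shift along the tool's x, y, z in cm, a list of three; "turn": the turn about the tool's z in rad; "fingers": the gripper command: -1 is shut, 1 is fully open, values between are in proportion. In form: [{"dp": [tx, ty, tz], "turn": turn, "fingers": fingers}, ...]. A call has exactly 10 rows; each row shifts and turns the commanded pose from where the row before left it, along the tool's axes as they then stand; what a row does not reach is not made up. A row lasts 1/8 s, in which the tool goes at most 62.5 mm and 10.7 degrees, less where a joint would pass 70% of its speed; a pose out of reach is approached as far as the arm can. A call is refused whole if a number of a shift passes 6.25 or a number of a turn 0.188, either way. A call with a gripper value outside its range is refused whole. The fingers move at their own pace and stop on an object; "grip_force" is the grip in N (left out, the last holds). Time passes only in rows, so rows that do not move let the fingers close, or fill a call up. It gives the time, the measured TCP pose, the force and the opening at its end, in the units of the state.
- get_obs(): the state, without advancing time (a new reading comes with each control period).
- grab_frame(name): name is "scene" or "side" or "wrist"; returns a dict with "img" (400x640x3 uint8, red, green, blue), "K" (3x3 intrinsics, pixels), "R" (3x3) and "t" (3): a world point X has camera coordinates R X + t. Camera axes: x right, y down, z forward; pixel columns grow to the right and rows downward; lengths in m; the calibration is good to about 2 mm. A picture is of the moment at which its call begins. There is no depth.
- sign_off(): hands the job in, once; it reports no verdict.
The state is a dict: "clock": time; "joint_positions": joint angles; "joint_vel": joint speeds; "joint_efforts": joint torques, N m; "tool_pos": TCP position; "eef_rot": TCP orientation; "wrist_force": force on the tool from outside, world axes, zero at the start; "wrist_torque": the same for the moment, N m; "finger_gap": finger opening in m.
Only numpy, scipy, OpenCV 4.12 (cv2) and the standard library are available. Lean on these libraries where they do the work, as an engineer would, in place of code of your own. Each camera call takes 0.05 s, during which the arm holds its last target. There are 200 camera calls.

## Working session

There is one attempt and no reset: what is moved stays moved. The work goes in short steps, Python scripts to look and compute and a tool call to move; the robot and the scene stay as the last step left them, time stands still between calls to the robot, and variables do not carry over. Pictures are saved under pics/ and viewed, about 8 in all and at most 12, crops included, and the job is handed in when it is done.

Besides the shell and the picture viewer there is one more tool, called after "Request:" as a command line: name --argument value ..., lists and objects as JSON in quotes. move_arm: Moves the arm, as the interface text tells. Its arguments: {"type":"object","properties":{"motion":{"type":"array"},"grip_force":{"type":"number"}},"required":["motion"]}

```bash
mkdir -p pics
cat > h.py <<'E'
import numpy as np, cv2
from station import get_obs, grab_frame, sign_off
def ray(f,uv,z):
    K,R,t=[np.array(f[k],float) for k in("K","R","t")]
    d=R.T@np.linalg.inv(K)@np.array([uv[0],uv[1],1.]); c=-R.T@t
    return c+d*(z-c[2])/d[2]
def hsv(f): return cv2.cvtColor(f["img"],cv2.COLOR_RGB2HSV)
def save(f,n): cv2.imwrite("pics/"+n,f["img"][:,:,::-1])
E
python3 - <<'E'
from h import *
np.set_printoptions(precision=3,suppress=True)
o=get_obs();print(o["tool_pos"],o["eef_rot"],o["finger_gap"],o["clock"])
fs=[grab_frame(n) for n in("scene","side")]
save({"img":np.vstack([cv2.resize(f["img"],(480,300)) for f in fs])},"a.png")
for f in fs:
    print("cam",-np.array(f["R"]).T@f["t"]); h=hsv(f)
    for n,lo,hi,z in(("blue",100,130,.055),("green",40,85,.055),("orange",5,20,.022)):
        m=cv2.inRange(h,(lo,90,40),(hi,255,255))
        for c in cv2.findContours(m,0,2)[0]:
            if cv2.contourArea(c)>300:
                r=cv2.minAreaRect(c);print(n,cv2.contourArea(c),r,ray(f,r[0],z))
E
```

```text
[0.624 0.    0.221] [[-0.     1.    -0.002]
 [ 1.     0.     0.   ]
 [ 0.    -0.002 -1.   ]] 0.08718121897145861 0.0
cam [0.896 0.618 0.783]
blue 704.0 ((262.4281921386719, 140.63536071777344), (20.24384117126465, 47.86721420288086), 68.5522689819336) [ 0.521 -0.238  0.055]
blue 2630.5 ((406.63336181640625, 22.154678344726562), (80.13095092773438, 43.136695861816406), 29.24882698059082) [-0.156 -0.526  0.055]
green 3717.5 ((404.3900451660156, 289.22998046875), (50.628841400146484, 83.29717254638672), 81.8698959350586) [0.509 0.269 0.055]
orange 8368.0 ((319.3799743652344, 211.19024658203125), (79.18759155273438, 124.18953704833984), 68.81864929199219) [0.515 0.002 0.022]
orange 891.0 ((482.7386169433594, 141.84011840820312), (91.4139404296875, 40.81605529785156), 22.47943687438965) [0.056 0.024 0.022]
orange 1190.5 ((588.672119140625, 94.4718017578125), (111.7795639038086, 28.271730422973633), 29.357755661010742) [-0.338  0.035  0.022]
orange 504.5 ((253.4637451171875, 25.949527740478516), (53.14083480834961, 43.59477996826172), 88.02507019042969) [ 0.241 -0.839  0.022]
orange 8185.0
[... 274 characters left out ...]
.27   0.055]
green 837.0 ((261.6175537109375, 149.08558654785156), (21.931900024414062, 46.27040481567383), 87.39744567871094) [0.509 0.271 0.055]
orange 1145.0 ((458.3000793457031, 366.9000549316406), (41.59086608886719, 35.329872131347656), 26.56505012512207) [ 0.51  -0.551  0.022]
orange 4881.5 ((309.8925476074219, 210.61317443847656), (57.54343795776367, 104.16699981689453), 74.47589111328125) [ 0.506 -0.025  0.022]
orange 3954.5 ((509.44122314453125, 178.26470947265625), (312.470458984375, 17.492855072021484), 30.963756561279297) [ 1.083 -0.179  0.022]
orange 8261.5 ((110.06399536132812, 65.35200500488281), (111.80339813232422, 113.95002746582031), 79.69515228271484) [0.259 1.327 0.022]
```

View pics/a.png

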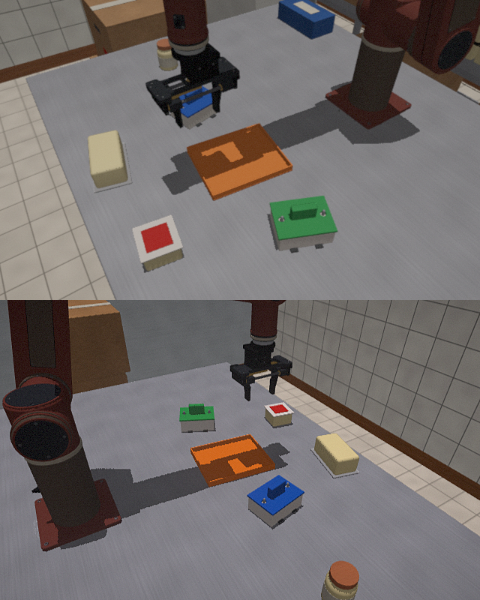

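The top (scene) shot shows the tray in the middle, the green-covered logger to the robot's left and the blue one partly hidden behind the gripper. In the side shot blue is at about (367,258) full-size, giving world (0.51,-0.27). Tray is near (0.51,0) and green near (0.51,0.27). I'll move above blue and look with the wrist camera.

Request:
move_arm --motion '[{"dp": [-3.3, -1.4, -0.5], "turn": 0, "fingers": 1}, {"dp": [-3.3, -1.4, -0.5], "turn": 0, "fingers": 1}, {"dp": [-3.3, -1.4, -0.5], "turn": 0, "fingers": 1}, {"dp": [-3.3, -1.4, -0.5], "turn": 0, "fingers": 1}, {"dp": [-3.3, -1.4, -0.5], "turn": 0, "fingers": 1}, {"dp": [-3.3, -1.4, -0.5], "turn": 0, "fingers": 1}, {"dp": [-3.6, -1.5, -0.5], "turn": 0, "fingers": 1}, {"dp": [-3.6, -1.5, -0.5], "turn": 0, "fingers": 1}, {"dp": [0, 0, 0], "turn": 0, "fingers": 1}, {"dp": [0, 0, 0], "turn": 0, "fingers": 1}]'

```text
clock: 1.35
tool_pos: [0.5108, -0.2696, 0.262]
eef_rot: [[0.0, 1.0, -0.001], [1.0, -0.0, 0.001], [0.001, -0.001, -1.0]]
wrist_force: [0.3, 0.8, -1.3]
finger_gap: 0.0872
```

```bash
cat > look.py <<'E'
from h import *
import sys
np.set_printoptions(precision=4,suppress=True)
o=get_obs();print(o["tool_pos"],o["eef_rot"],o["clock"])
f=grab_frame("wrist");save(f,sys.argv[1]);print("cam",-np.array(f["R"]).T@f["t"])
m=cv2.inRange(hsv(f),(100,90,40),(130,255,255))
c=max(cv2.findContours(m,0,2)[0],key=cv2.contourArea)
r=cv2.minAreaRect(c);print(r)
p=np.array([ray(f,q,.055)[:2] for q in cv2.boxPoints(r)]);print(p,p.mean(0))
w=np.array([ray(f,q,.055)[:2] for q in c[:,0,:]])
print("world rect",cv2.minAreaRect((w*1000).astype(np.float32)))
E
python3 look.py b.png
```

```text
[ 0.5108 -0.2696  0.262 ] [[ 0.0005  1.     -0.0006]
 [ 1.     -0.0005  0.001 ]
 [ 0.001  -0.0006 -1.    ]] 1.35
cam [ 0.5124 -0.2005  0.4244]
((325.6346435546875, 171.67306518554688), (88.25225830078125, 121.00365447998047), 78.69007110595703)
[[ 0.4381 -0.2282]
 [ 0.5714 -0.2023]
 [ 0.596  -0.3021]
 [ 0.4537 -0.3318]] [ 0.5148 -0.2661]
world rect ((514.7848510742188, -266.17333984375), (137.2142333984375, 103.46964263916016), 11.579071044921875)
```

View pics/b.png

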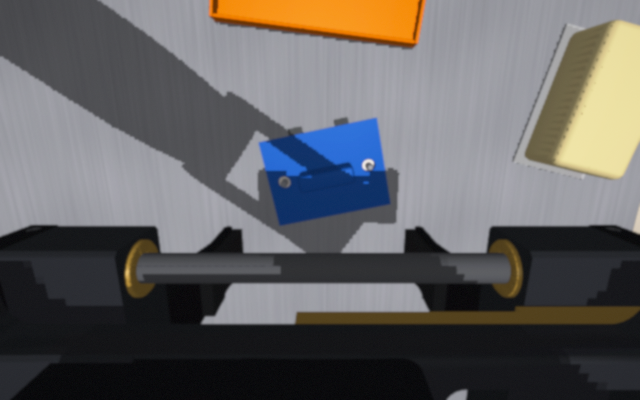

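Wrist view: the blue plate is at about (326,172), with its pins at (285,182) and (368,165). Cast onto z=55 mm it measures 137×103 mm, which fits the given size. Centre is (0.515,-0.266), yaw about +11.6°. I'll turn the jaws across the rib (+1.37 rad) and measure the tray.

Request:
move_arm --motion '[{"dp": [0.35, 0.4, 0], "turn": 0.17, "fingers": 1}, {"dp": [0, 0, 1], "turn": 0.17, "fingers": 1}, {"dp": [0, 0, 1], "turn": 0.17, "fingers": 1}, {"dp": [0, 0, 1], "turn": 0.17, "fingers": 1}, {"dp": [0, 0, 1], "turn": 0.17, "fingers": 1}, {"dp": [0, 0, 1], "turn": 0.17, "fingers": 1}, {"dp": [0, 0, 1], "turn": 0.17, "fingers": 1}, {"dp": [0, 0, 1], "turn": 0.18, "fingers": 1}, {"dp": [0, 0, 1], "turn": 0, "fingers": 1}, {"dp": [0, 0, 0], "turn": 0, "fingers": 1}]'

```text
clock: 2.65
tool_pos: [0.5146, -0.2654, 0.1813]
eef_rot: [[0.979, 0.204, -0.002], [0.204, -0.979, 0.001], [-0.002, -0.002, -1.0]]
wrist_force: [0.3, -0.4, 0.4]
finger_gap: 0.0868
```

```bash
python3 look.py c.png
python3 - <<'E'
from h import *
np.set_printoptions(precision=3,suppress=True)
for n in("scene","side"):
    f=grab_frame(n);save(f,"d_%s.png"%n)
    m=cv2.inRange(hsv(f),(5,150,40),(20,255,255)); m=cv2.morphologyEx(m,cv2.MORPH_CLOSE,np.ones((5,5)))
    for c in cv2.findContours(m,0,2)[0]:
        x=ray(f,c[:,0].mean(0),.02)
        if cv2.contourArea(c)>2000 and np.hypot(x[0]-.51,x[1])<.1:
            h=cv2.convexHull(c); a=cv2.approxPolyDP(h,6,True)[:,0]
            for q in a: print(n,q,ray(f,q,.022)[:2],ray(f,q,0)[:2])
            w=np.array([ray(f,q,.022)[:2]*1000 for q in h[:,0]],np.float32); print(cv2.minAreaRect(w))
E
```

```text
[ 0.5146 -0.2654  0.1813] [[ 0.979   0.2039 -0.0019]
 [ 0.2039 -0.979   0.0014]
 [-0.0015 -0.0017 -1.    ]] 2.65
cam [ 0.5834 -0.2508  0.3435]
((326.0, 184.5), (137.0, 116.0), 90.0)
[[ 0.5719 -0.2038]
 [ 0.5924 -0.3024]
 [ 0.4677 -0.3345]
 [ 0.4447 -0.2245]] [ 0.5192 -0.2663]
world rect ((518.9631958007812, -265.7716064453125), (128.87933349609375, 102.85038757324219), 11.553633689880371)
scene [346 165] [ 0.384 -0.089] [ 0.369 -0.109]
scene [388 226] [0.42  0.115] [0.407 0.1  ]
scene [284 266] [0.649 0.086] [0.642 0.071]
scene [249 196] [ 0.619 -0.121] [ 0.611 -0.142]
((516.857666015625, -2.232818603515625), (211.96507263183594, 242.7113800048828), 83.08228302001953)
side [366 218] [ 0.615 -0.123] [ 0.633 -0.101]
side [365 225] [ 0.597 -0.144] [ 0.614 -0.123]
side [279 248] [ 0.373 -0.113] [ 0.383 -0.091]
side [254 197] [0.405 0.101] [0.416 0.129]
side [333 179] [0.637 0.07 ] [0.655 0.097]
((505.005126953125, -21.4522705078125), (220.88082885742188, 245.6878204345703), 82.87462615966797)
```

View pics/c.png

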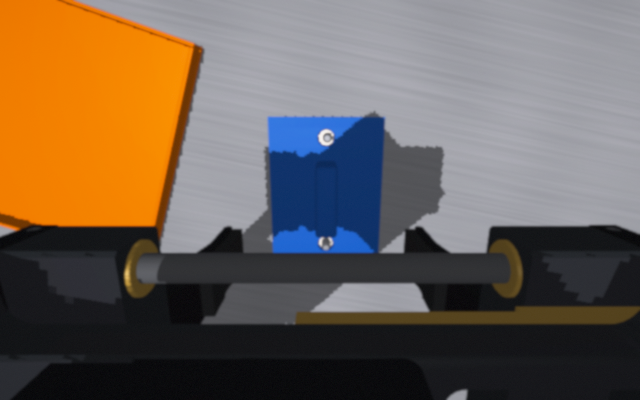

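The jaws are now square to the cover: pins at (326,137) and (325,242), rib between them. Far rim corners from both views put the tray centre at (0.511,-0.010), yaw about -7.6° (long side about 236 mm, expected 240). I'll descend and grip.

Request:
move_arm --motion '[{"dp": [0, 0, 2.5], "turn": 0, "fingers": 1}, {"dp": [0, 0, 2.5], "turn": 0, "fingers": 1}, {"dp": [0, 0, 2.5], "turn": 0, "fingers": 1}, {"dp": [0, 0, 2.2], "turn": 0, "fingers": 1}, {"dp": [0, 0, 1.7], "turn": 0, "fingers": 1}, {"dp": [0, 0, 0.4], "turn": 0, "fingers": 1}, {"dp": [0, 0, 0], "turn": 0, "fingers": 0}, {"dp": [0, 0, 0], "turn": 0, "fingers": -1}, {"dp": [0, 0, 0], "turn": 0, "fingers": -1}, {"dp": [0, 0, 0], "turn": 0, "fingers": -1}]' --grip_force 25

```text
clock: 4.05
tool_pos: [0.5153, -0.2667, 0.0651]
eef_rot: [[0.98, 0.199, 0.001], [0.199, -0.98, -0.001], [0.001, 0.001, -1.0]]
wrist_force: [-0.0, 0.0, -0.2]
finger_gap: 0.0552
```

Request:
move_arm --motion '[{"dp": [0, 0, 0], "turn": 0, "fingers": -1}, {"dp": [0, 0, 0], "turn": 0, "fingers": -1}, {"dp": [0, 0, 0], "turn": 0, "fingers": -1}, {"dp": [0, 0, 0], "turn": 0, "fingers": -1}, {"dp": [0, 0, 0], "turn": 0, "fingers": -1}, {"dp": [0, 0, 0], "turn": 0, "fingers": -1}, {"dp": [0, 0, 0], "turn": 0, "fingers": -1}, {"dp": [0, 0, 0], "turn": 0, "fingers": -1}, {"dp": [0, 0, 0], "turn": 0, "fingers": -1}, {"dp": [0, 0, 0], "turn": 0, "fingers": -1}]'

```text
clock: 5.3
tool_pos: [0.515, -0.2665, 0.0645]
eef_rot: [[0.98, 0.199, 0.0], [0.199, -0.98, 0.0], [0.0, 0.0, -1.0]]
wrist_force: [0.0, -1.6, -0.7]
finger_gap: 0.018
```

The gap is 18 mm, the rib's thickness. Lifting straight up.

Request:
move_arm --motion '[{"dp": [0, 0, -0.5], "turn": 0, "fingers": -1}, {"dp": [0, 0, -0.8], "turn": 0, "fingers": -1}, {"dp": [0, 0, -1], "turn": 0, "fingers": -1}, {"dp": [0, 0, -1], "turn": 0, "fingers": -1}, {"dp": [0, 0, -1.2], "turn": 0, "fingers": -1}, {"dp": [0, 0, -1.5], "turn": 0, "fingers": -1}, {"dp": [0, 0, -1.5], "turn": 0, "fingers": -1}, {"dp": [0, 0, -1.5], "turn": 0, "fingers": -1}, {"dp": [0, 0, 0], "turn": 0, "fingers": -1}, {"dp": [0, 0, 0], "turn": 0, "fingers": -1}]'

```text
clock: 6.55
tool_pos: [0.5148, -0.2664, 0.1542]
eef_rot: [[0.98, 0.199, -0.0], [0.199, -0.98, 0.0], [-0.0, -0.0, -1.0]]
wrist_force: [-0.3, 0.4, -2.2]
finger_gap: 0.0179
```

Run:
```python
from h import *
a=grab_frame("side");b=grab_frame("wrist")
save({"img":np.vstack([a["img"][130:330,150:550],cv2.resize(b["img"],(400,250))])},"e.png")
o=get_obs();print(o["wrist_force"],o["wrist_torque"],o["finger_gap"],o["joint_positions"])
```

```text
[ 0.38328025  0.14995247 -2.57001949] [ 0.00304584  0.10591843 -0.04198686] 0.018232093670962738 [-3.51528687e+01  9.83403918e+00  9.83117519e+01 -6.58227836e-04
  7.19475413e+01  4.33457265e+01]
```

View pics/e.png

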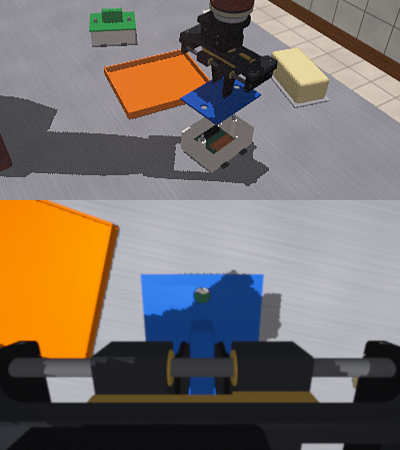

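The cover hangs level in the gripper, clear of the pins (they're visible under it in the side view, and the green cover is in place). Load is 2.2–2.6 N. I'll carry it to the tray centre: in tool axes +4.7 cm x, -25.2 cm y.

Request:
move_arm --motion '[{"dp": [0.3, -1.6, 0], "turn": 0, "fingers": -1}, {"dp": [0.6, -3.2, 0], "turn": 0, "fingers": -1}, {"dp": [0.6, -3.2, 0], "turn": 0, "fingers": -1}, {"dp": [0.6, -3.2, 0], "turn": 0, "fingers": -1}, {"dp": [0.6, -3.2, 0], "turn": 0, "fingers": -1}, {"dp": [0.6, -3.2, 0], "turn": 0, "fingers": -1}, {"dp": [0.6, -3.2, 0], "turn": 0, "fingers": -1}, {"dp": [0.5, -2.8, 0], "turn": 0, "fingers": -1}, {"dp": [0.3, -1.6, 0], "turn": 0, "fingers": -1}, {"dp": [0, 0, 0], "turn": 0, "fingers": -1}]'

```text
clock: 7.9
tool_pos: [0.5105, -0.0091, 0.1543]
eef_rot: [[0.979, 0.201, -0.0], [0.201, -0.979, 0.0], [-0.0, -0.0, -1.0]]
wrist_force: [0.2, -0.5, -2.2]
finger_gap: 0.018
```

Request:
move_arm --motion '[{"dp": [0, 0, 0], "turn": 0.11, "fingers": -1}, {"dp": [0, 0, 0.5], "turn": 0.11, "fingers": -1}, {"dp": [0, 0, 1], "turn": 0.11, "fingers": -1}, {"dp": [0, 0, 1.5], "turn": 0, "fingers": -1}, {"dp": [0, 0, 1.5], "turn": 0, "fingers": -1}, {"dp": [0, 0, 1.5], "turn": 0, "fingers": -1}, {"dp": [0, 0, 1], "turn": 0, "fingers": -1}, {"dp": [0, 0, 1], "turn": 0, "fingers": -1}, {"dp": [0, 0, 0], "turn": 0, "fingers": -1}, {"dp": [0, 0, 0], "turn": 0, "fingers": -1}]'

```text
clock: 9.15
tool_pos: [0.5112, -0.0102, 0.0749]
eef_rot: [[0.992, -0.129, 0.001], [-0.129, -0.992, -0.0], [0.001, 0.0, -1.0]]
wrist_force: [1.1, 0.1, -1.7]
finger_gap: 0.018
```

Run:
```python
from h import *
a=grab_frame("side");b=grab_frame("scene")
save({"img":np.vstack([cv2.resize(x["img"][110:310,180:480],(600,400))[50:350] for x in(a,b)])},"f.png")
```

```text
(no output)
```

View pics/f.png

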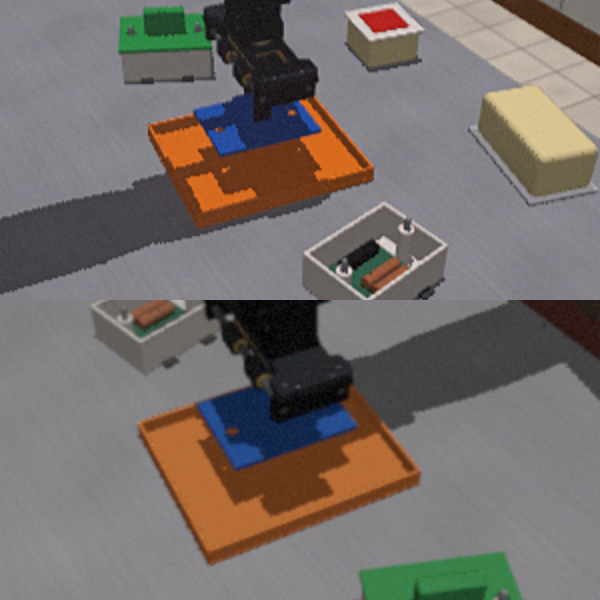

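The cover is parallel to the tray and centred over it, about 60 mm up; the parallax in the two views is opposite, as expected. Lowering about 5.6 cm, slowly at the end.

Request:
move_arm --motion '[{"dp": [0, 0, 0.8], "turn": 0, "fingers": -1}, {"dp": [0, 0, 1], "turn": 0, "fingers": -1}, {"dp": [0, 0, 1], "turn": 0, "fingers": -1}, {"dp": [0, 0, 1], "turn": 0, "fingers": -1}, {"dp": [0, 0, 0.8], "turn": 0, "fingers": -1}, {"dp": [0, 0, 0.5], "turn": 0, "fingers": -1}, {"dp": [0, 0, 0.3], "turn": 0, "fingers": -1}, {"dp": [0, 0, 0.1], "turn": 0, "fingers": -1}, {"dp": [0, 0, 0], "turn": 0, "fingers": -1}, {"dp": [0, 0, 0], "turn": 0, "fingers": -1}]'

```text
clock: 10.5
tool_pos: [0.511, -0.0102, 0.0199]
eef_rot: [[0.992, -0.129, 0.001], [-0.129, -0.992, -0.0], [0.001, 0.0, -1.0]]
wrist_force: [0.3, 0.7, -1.5]
finger_gap: 0.0179
```

Request:
move_arm --motion '[{"dp": [0, 0, 0.1], "turn": 0, "fingers": -1}, {"dp": [0, 0, 0.1], "turn": 0, "fingers": -1}, {"dp": [0, 0, 0], "turn": 0, "fingers": -1}, {"dp": [0, 0, 0], "turn": 0, "fingers": -1}, {"dp": [0, 0, 0], "turn": 0, "fingers": -1}, {"dp": [0, 0, 0], "turn": 0, "fingers": -1}, {"dp": [0, 0, 0], "turn": 0, "fingers": -1}, {"dp": [0, 0, 0], "turn": 0, "fingers": -1}, {"dp": [0, 0, 0], "turn": 0, "fingers": -1}, {"dp": [0, 0, 0], "turn": 0, "fingers": -1}]'

```text
clock: 11.75
tool_pos: [0.511, -0.0102, 0.0185]
eef_rot: [[0.992, -0.129, 0.0], [-0.129, -0.992, -0.0], [0.0, 0.0, -1.0]]
wrist_force: [-2.9, -0.0, 6.6]
finger_gap: 0.0171
```

Force flipped to +6.6 N upward, so the cover is on the tray floor. I'll open about halfway, wait, then go up.

Request:
move_arm --motion '[{"dp": [0, 0, 0], "turn": 0, "fingers": 0.3}, {"dp": [0, 0, 0], "turn": 0, "fingers": 0.3}, {"dp": [0, 0, 0], "turn": 0, "fingers": 0.3}, {"dp": [0, 0, 0], "turn": 0, "fingers": 0.3}, {"dp": [0, 0, 0], "turn": 0, "fingers": 0.3}, {"dp": [0, 0, 0], "turn": 0, "fingers": 0.3}, {"dp": [0, 0, 0], "turn": 0, "fingers": 0.3}, {"dp": [0, 0, 0], "turn": 0, "fingers": 0.3}, {"dp": [0, 0, 0], "turn": 0, "fingers": 0.3}, {"dp": [0, 0, 0], "turn": 0, "fingers": 0.3}]'

```text
clock: 13.0
tool_pos: [0.5108, -0.0102, 0.0176]
eef_rot: [[0.992, -0.129, -0.0], [-0.129, -0.992, 0.0], [-0.0, -0.0, -1.0]]
wrist_force: [-0.2, 0.6, 0.2]
finger_gap: 0.0567
```

Request:
move_arm --motion '[{"dp": [0, 0, -0.5], "turn": 0, "fingers": 0.3}, {"dp": [0, 0, -1], "turn": 0, "fingers": 0.3}, {"dp": [0, 0, -2], "turn": 0, "fingers": 0.3}, {"dp": [0, 0, -2.5], "turn": 0, "fingers": 0.3}, {"dp": [0, 0, -2.5], "turn": 0, "fingers": 0.3}, {"dp": [0, 0, -2.5], "turn": 0, "fingers": 0.3}, {"dp": [0, 0, -2.5], "turn": 0, "fingers": 0.3}, {"dp": [0, 0, -2.5], "turn": 0, "fingers": 0.3}, {"dp": [0, 0, 0], "turn": 0, "fingers": 0.3}, {"dp": [0, 0, 0], "turn": 0, "fingers": 0.3}]'

```text
clock: 14.25
tool_pos: [0.5103, -0.0101, 0.1769]
eef_rot: [[0.992, -0.129, -0.001], [-0.129, -0.992, 0.0], [-0.001, -0.0, -1.0]]
wrist_force: [-0.4, -0.3, -0.4]
finger_gap: 0.0565
```

```bash
python3 look.py g0.png
python3 - <<'E'
from h import *
a=grab_frame("side");b=grab_frame("scene")
save({"img":np.vstack([cv2.resize(x["img"][110:310,180:480],(600,400))[:300] for x in(a,b)])},"g.png")
for f in (a,b):
    h=hsv(f)
    m=cv2.inRange(h,(100,90,40),(130,255,255)); m[:100]=0
    c=max(cv2.findContours(m,0,2)[0],key=cv2.contourArea)
    print(ray(f,cv2.minAreaRect(c)[0],.012))
    m=cv2.inRange(h,(40,90,40),(85,255,255))
    c=max(cv2.findContours(m,0,2)[0],key=cv2.contourArea)
    print("green",ray(f,cv2.minAreaRect(c)[0],.055))
E
```

```text
[ 0.5103 -0.0101  0.1769] [[ 0.9917 -0.1289 -0.0006]
 [-0.1289 -0.9917  0.0001]
 [-0.0006 -0.0001 -1.    ]] 14.25
cam [ 0.5798 -0.0182  0.3392]
((323.0, 179.5), (125.0, 100.0), 90.0)
[[ 0.5831  0.0247]
 [ 0.572  -0.0602]
 [ 0.4578 -0.0497]
 [ 0.47    0.044 ]] [ 0.5207 -0.0103]
world rect ((520.7007446289062, -10.375450134277344), (86.60877227783203, 114.6386489868164), 82.55374908447266)
[ 0.5049573  -0.01680115  0.012     ]
green [0.50938333 0.27139259 0.055     ]
[ 0.5127991  -0.00461267  0.012     ]
green [0.50907741 0.26915776 0.055     ]
```

View pics/g.png

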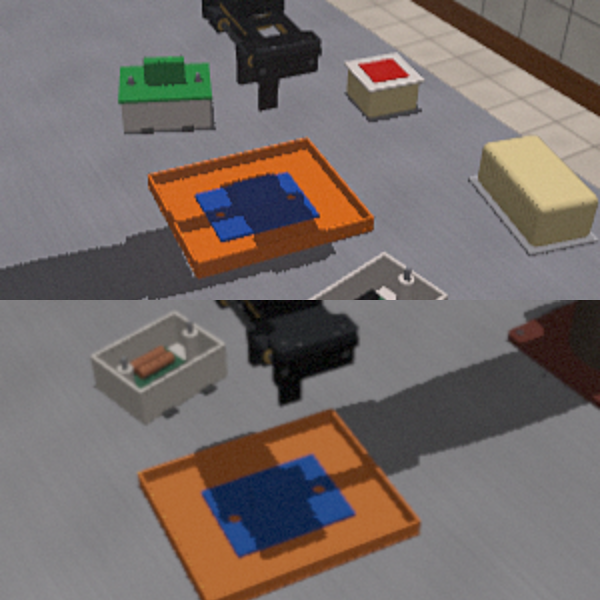

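The cover lies flat and centred in the tray with the grip up. The green cover hasn't moved, and the arm is clear and still. Handing in.

```bash
python3 -c "from station import *; print(sign_off())"
```

```text
the job is handed in; nothing more can be done
None
```

The blue cover is off its pins and lying flat, grip up, in the orange tray, and the job is handed in at about 14.3 s. I pinched it by the rib (18 mm gap), lifted it about 90 mm straight up and lowered it until the tray floor took the load (+6.6 N). Then I let go and raised the arm.

**Last checks:**
- **Cover position:** two views put its centre at about (0.505, -0.017) and (0.513, -0.005), both within about 10 mm of the measured tray centre (0.511, -0.010). These two disagree by about 14 mm because the rib pulls each outline towards its own camera side. The limit is 80 mm.
- **Wrist view:** its last rectangle came out too short (115 × 87 mm) because it was cast at the wrong height (55 mm) and may also have been partly hidden by the gripper. I did not use it.
- **Green cover:** its position in both views agrees with the first pictures to within about 1 mm.
- **Arm:** the TCP is about 177 mm up, the fingers are open and the wrist force is near zero.
- **Not measured:** I judged that the cover is flat and the tray level from the pictures only.

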